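# Put the grip wax away in the child-safe wax cupboard

## Task

The door of the small white wax cupboard has stopped ajar on its orange child-safety catch: reach through the gap, press the catch down and, while it is held down, draw the door past it and swing it open. Stand the green grip wax upright in the steel rack on the inside of the door, then shut the door fully. Leave everything else on the bench where it is.

Things in the scene. Friction and masses are not known exactly. Their poses are not given: they have to be found in the camera images.
- cupboard: Fixed small white steel cupboard, 240 wide x 180 deep x 240 mm high, standing on the bench. Origin: centre of its underside. Axes: z up, x from its open front to its back, y along its width. Its front plane is x = -90 mm and its top panel is 10 mm thick. The top is closed; the door is the only way in.
- hinge (a point): Point on the door's vertical hinge axis at the cupboard's top height (240 mm): x = -90, y = +120 mm in the cupboard's axes, whose directions it shares. Door panel: 235 mm from the hinge to the free edge, 14 mm thick, outside the front plane, with the hinge axis in the plane of its inside face; top edge 240 mm, bottom edge 14 mm above the bench.
- door (a joint): Door angle in rad: 0 shut, grows as the free edge swings out of the front (clockwise from above), end stop 1.75. It starts ajar at 0.17 to 0.22; the catch stops it at about 0.22 until pressed. Past the catch it swings easily (about 1 N at the free edge) and stays where it is left.
- door_edge (a point): Point on the top edge of the door, 190 mm from the hinge, in the middle of the 14 mm thickness, straight above the press plate of the catch. Moves with the door. Axes: x square to the panel from outside to inside, y along the panel towards the hinge, z up.
- handle (a point): Middle of the vertical bar handle on the door's outside face: the bar stands 35 mm off the face, 205 mm from the hinge, from 55 to 145 mm above the bench. The rest of the outside face is bare. Moves with the door; axes as door_edge.
- catch (a joint): Angle in rad of the orange safety catch, a sprung lever on the door's inside face that pivots on a screw 115 mm from the hinge, 208 mm above the bench: 0 up (rest), grows as its free end is pressed down, stop at 0.36. From about 0.15 (plate 11 mm down) its hook clears the strike; pressing takes 2 to 8 N and it springs back when let go.
- catch_pad (a point): Centre of the catch's press plate, top side: a horizontal orange plate, 170 to 210 mm from the hinge along the door and reaching 42 mm inwards of its inside face. The point is 17 mm inwards of the face, at rest 28 mm below the door's top edge. Reached from above through the gap between door and cupboard top, 32 to 40 mm wide here at the start. Moves with catch and door.
- catch_hook (a point): Top of the catch's hook, 60 mm inwards of the door's inside face, under the cupboard's top at the start. It catches a strike bar under the top's front edge, and has left it when the door is past 0.34 rad; then the catch may be let go. On shutting, the hook's sloping back rides under the strike and snaps past by itself (up to about 5 N at the free edge).
- rack (a point): Centre of the inner floor of the open-topped steel rack on the door's inside: 66 mm from the hinge, 32 mm inwards of the face, 135 mm above the bench. Inside it is 80 mm along the door x 64 mm, walls 34 mm high, wax standing on the floor clears the cupboard's top. Axes as door_edge; moves with the door.
- green_wax: The green grip wax crayon: an upright green cylinder, 36 mm in diameter, 85 mm high, with a paper band, 50 to 100 g. Origin: centre of its underside, z along it.
- blue_wax: Blue wax crayon of the same shape and size, to be left alone. Origin: centre of its underside.
- red_wax: Red wax crayon of the same shape and size, to be left alone. Origin: centre of its underside.
- brush: Boar-bristle brush lying bristles down, 150 x 60 x 47 mm, long along x, to be left alone. Origin: centre of its underside.
- file_guide: Stainless file guide, an angle piece 90 x 55 x 38 mm with two black knobs, long along x, to be left alone. Origin: centre of its underside.
- tip_protector: Carved wooden ski tip protector, about 115 x 75 x 40 mm, to be left alone. Origin: on its underside.
- cork_block: Polishing cork, 110 x 55 x 32 mm, long along x, to be left alone. Origin: centre of its underside.
There are look-alikes about, which are no part of the job. Of the things that look like the green_wax, the smallest one is meant.

How it is judged (in metres and radians):
On the way, in this order (a step that is already met when the one before it is completed fails the run):
1. with the catch held down (at least 0.08 rad), the door is drawn past the strike (0.25 to 0.34 rad) (value of joint catch above 0.08 rad and value of joint door between 0.25 and 0.34 rad), for 0.02 s.
2. the green wax stands in the rack with the door open (at least 0.6 rad), let go (value of joint door above 0.6 rad and angle between green_wax's own z axis and vertical below 0.2 rad and x of green_wax in the frame of rack between -0.03 and 0.03 m and y of green_wax in the frame of rack between -0.04 and 0.04 m and z of green_wax in the frame of rack between -0.006 and 0.006 m and contact force between the fingers and green_wax below 0.2 N), for 0.1 s.
At the end, for the whole second after the job is handed in: The door is shut (under 0.03 rad, at rest) with the catch sprung back up (under 0.04 rad), and the green wax stands upright (within 0.2 rad) and still on the floor of the door's rack, inside its walls (value of joint door below 0.03 rad and velocity of joint door between -0.05 and 0.05 rad/s and value of joint catch below 0.04 rad and angle between green_wax's own z axis and vertical below 0.2 rad and linear speed of green_wax below 0.02 m/s and x of green_wax in the frame of rack between -0.03 and 0.03 m and y of green_wax in the frame of rack between -0.04 and 0.04 m and z of green_wax in the frame of rack between -0.006 and 0.006 m); the robot touches nothing.
It fails at once if another thing on the bench is moved by more than 30 mm (distance of any of blue_wax, red_wax, brush, file_guide, tip_protector, cork_block from where it was at the start of the episode above 0.03 m).
It also fails if it takes over 69 s, if anything falls off the work surface, if the arm or the gripper's body presses on something with over 40 N, if the wrist force passes 120 N, or if a joint passes its speed limit or range.

## Robot

A 6-joint arm with a two-finger parallel gripper is mounted at the origin on the work surface. World frame = base frame: x ahead of the robot, y to its left, z up, the work surface at z = 0. Lengths are in mm, angles in rad, forces in N, time in s.
With the tool pointing down it reaches from about 300 to 775 mm from the base axis. Payload 14.6 kg.
Tool frame: the origin (TCP) lies midway between the tips of the shut fingers; the grasp point (between the pads) lies 19 mm behind it; z points along the fingers, y is the line along which they close (so a half turn about z gives the same grasp; the last joint's range is limited). The gripper opens to 94 mm and grips with 3 to 60 N. Pads are 16 mm wide; open, the fingers measure 119 mm over their backs; the gripper's body (75 mm by 177 mm) begins 78 mm behind the grasp point.
Start: joints at [1.052, 0.3, 1.521, -0, 1.321, -0.067], TCP at [240.118, 494.806, 205.446] pointing down, gripper open.
Joint ranges: [-3.03, 3.03], [-0.79, 2.21], [0.23, 2.52], [-1.04, 4.18], [0, 3.07], [-2.55, 2.55]. Speed limits (rad/s): [2.22, 2.22, 2.57, 3.14, 3.14, 3.14].

## Interface

Orientations are given as [roll, pitch, yaw] about the fixed x, y, z axes, in that order (R = Rz(yaw) Ry(pitch) Rx(roll)).
In Python, from cell import manip, camera gives the robot as it stands.
- The arm moves only by the tool move_arm, never from a script. Its arguments are lists of equal length, an entry for each row: "dp": the shift along the world's x, y, z in mm, a list of three; "rotation": the turn, a rotation vector about the world's x, y, z in rad, a list of three; "hand": the opening, from 0 (shut) to 1 (fully open). A call has 1 to 10 rows; each row shifts and turns the commanded pose from where the row before left it; what a row does not reach is not made up. A row lasts 1/8 s, in which the tool goes at most 62.5 mm and 10.7 degrees, less where a joint would pass 70% of its speed; a pose out of reach is approached as far as the arm can. A call with a gripper value outside its range is refused whole. The fingers move at their own pace and stop on an object; "newtons" is the grip in N (left out, the last holds). Time passes only in rows, so rows that do not move let the fingers close. It gives the time, the measured TCP pose, the force, the opening and the grip force at its end, in the units of the state.
- manip.read_state(): the state, without advancing time (a new reading comes with each control period).
- camera(name): name is "side" or "top"; returns a dict with "image" (420x560x3 uint8, red, green, blue), "fx", "fy", "cx", "cy" (pixels), "R" (3x3) and "t" (3): a world point X has camera coordinates R X + t. Camera axes: x right, y down, z forward; pixel columns grow to the right and rows downward; lengths in mm; the calibration is good to about 2 mm. A picture is of the moment at which its call begins. There is no depth.
- manip.sign_off(): hands the job in; it is judged then, once.
The state is a dict: "clock": time; "joints": joint angles; "qd": joint speeds; "effort": joint torques, N m; "eef_pos": TCP position; "eef_rot": TCP orientation; "wrist_force": force on the tool from outside, world axes, zero at the start; "moment": the same for the moment, N m; "finger_gap": finger opening in mm; "finger_force": force on a finger pad.
Only numpy, scipy, OpenCV 4.12 (cv2) and the standard library are available. Lean on these libraries where they do the work, as an engineer would, in place of code of your own. Each camera call takes 0.05 s, during which the arm holds its last target. There are 200 camera calls.

## Working session

There is one attempt and no reset: what is moved stays moved. The work goes in short steps, Python scripts to look and compute and a tool call to move; the robot and the scene stay as the last step left them, time stands still between calls to the robot, and variables do not carry over. Pictures are saved under pics/ and viewed, at most 10 in all, crops included, and the job is handed in when it is done.

Besides the shell and the picture viewer there is one more tool, called after "Emit:" in YAML: its name, and indented under it one key for each argument. move_arm: Moves the arm, as the interface text tells. Its arguments: {"type":"object","properties":{"dp":{"type":"array","items":{"type":"array","items":{"type":"number"}}},"rotation":{"type":"array","items":{"type":"array","items":{"type":"number"}}},"hand":{"type":"array","items":{"type":"number"}},"newtons":{"type":"number"}},"required":["dp","rotation","hand"]}

```bash
mkdir -p pics; python3 - <<'E'
from cell import manip, camera
import cv2,pickle
for n in("side","top"):
    c=camera(n); pickle.dump(c,open(f"pics/{n}0.pkl","wb"))
    cv2.imwrite(f"pics/{n}0.png",cv2.resize(c["image"][:,:,::-1],(800,600),interpolation=cv2.INTER_CUBIC))
    print(n,c["fx"],c["fy"],c["cx"],c["cy"],c["R"],c["t"])
print(manip.read_state())
E
```

```text
side 408.1341130663898 408.1341130663898 284.1313243680543 207.31008009018447 [[ 0.85914496 -0.51167074 -0.00793729]
 [-0.34272377 -0.56380988 -0.75143784]
 [ 0.38001363  0.64831433 -0.65975614]] [-502.72280591  284.06352107 1092.56276061]
top 520.5705939364426 520.5705939364426 283.6281540116073 209.41509270470084 [[-0.01810123 -0.99981423 -0.00662248]
 [-0.99486071  0.01867072 -0.09951667]
 [ 0.09962183  0.00478707 -0.99501386]] [ -16.80481799  595.82644885 1582.22305706]
{'clock': 0.1, 'joints': array([ 1.05238367e+00,  3.00431739e-01,  1.52150898e+00,  2.39690869e-05,
        1.32068444e+00, -6.66294770e-02]), 'qd': array([-0.00097069, -0.00117115, -0.002915  ,  0.00152726, -0.00105839,
        0.00127817]), 'effort': array([ 3.55137690e-04, -5.32654738e+01, -3.53284836e+01,  7.08750682e-02,
        2.35010160e-02, -8.40348821e-05]), 'eef_pos': array([240.01231288, 494.61479089, 204.93841639]), 'eef_rot': array([-3.14056398e+00, -9.19102232e-05,  2.68980348e+00]), 'wrist_force': array([-1.00544048, -0.64678326, -0.40429784]), 'moment': array([-0.01442142,  0.01694117,  0.03943942]), 'finger_force': 0.0, 'finger_gap': 93.87531396321512}
```

View pics/side0.png

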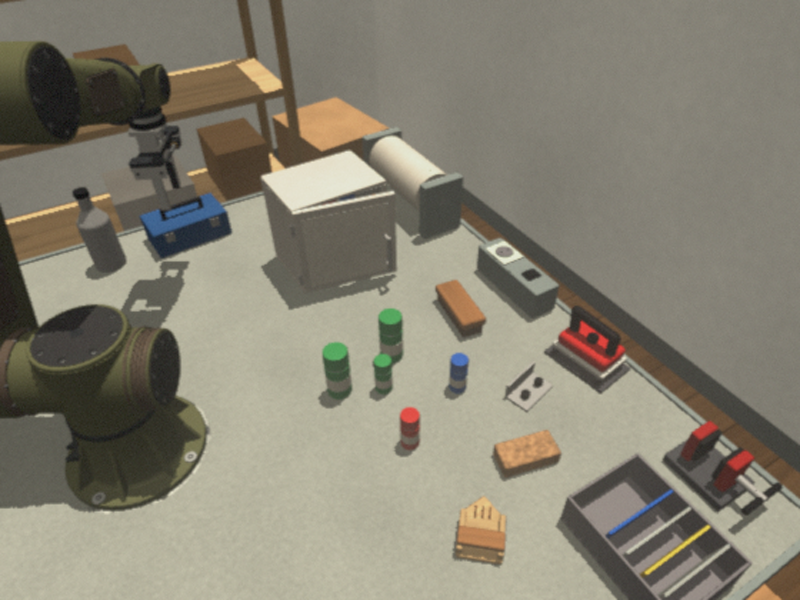

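View pics/top0.png

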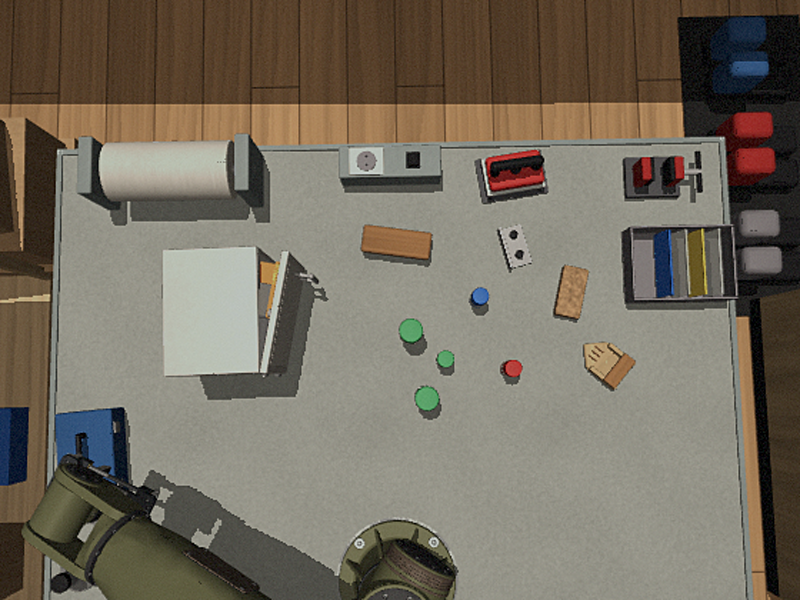

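```bash
cat > h.py <<'E'
import numpy as np,cv2
def ray(c,u,v):
    R,t=np.array(c["R"]),np.array(c["t"]).ravel()
    d=R.T@np.array([(u-c["cx"])/c["fx"],(v-c["cy"])/c["fy"],1.]); return -R.T@t,d/np.linalg.norm(d)
def onz(c,u,v,z):
    o,d=ray(c,u,v); return o+d*(z-o[2])/d[2]
def proj(c,X):
    p=np.array(c["R"])@np.array(X,float)+np.array(c["t"]).ravel(); return c["fx"]*p[0]/p[2]+c["cx"],c["fy"]*p[1]/p[2]+c["cy"]
def blobs(c,lo,hi,amin=15):
    m=cv2.inRange(cv2.cvtColor(c["image"],cv2.COLOR_RGB2HSV),lo,hi)
    n,l,s,ce=cv2.connectedComponentsWithStats(m)
    return [(s[i].tolist(),ce[i].round(1).tolist()) for i in range(1,n) if s[i][4]>=amin],l
E
python3 - <<'E'
from h import *
import pickle
T=pickle.load(open("pics/top0.pkl","rb"));S=pickle.load(open("pics/side0.pkl","rb"))
for n,c in(("top",T),("side",S)):
    print(n,"green",blobs(c,(50,90,40),(80,255,255))[0])
    print(n,"orange",[b for b in blobs(c,(12,170,120),(25,255,255),6)[0] if b[1][0]<330])
im=T["image"]; g=im.min(2); sub=g[165:270,105:225]
m=np.zeros_like(g); m[165:270,105:225]=(sub>195)
cs,_=cv2.findContours(m,cv2.RETR_EXTERNAL,cv2.CHAIN_APPROX_NONE)
for k in cs:
    if cv2.contourArea(k)>40:
        r=cv2.minAreaRect(k); b=cv2.boxPoints(r); print(cv2.contourArea(k),r)
        for p in b: print(p.round(1),onz(T,*p,240).round(1))
cv2.imwrite("pics/crop.png",cv2.resize(im[160:275,110:240,::-1],None,fx=5,fy=5,interpolation=cv2.INTER_NEAREST))
E
```

```text
top green [([280, 223, 16, 17, 220], [287.3, 231.0]), ([306, 245, 12, 12, 107], [311.5, 251.0]), ([291, 270, 17, 18, 223], [298.5, 278.6])]
top orange []
side green [([266, 216, 15, 11, 137], [272.9, 221.3]), ([226, 240, 17, 13, 171], [234.1, 245.8]), ([262, 248, 12, 9, 88], [267.6, 252.1])]
side orange []
```

View pics/crop.png

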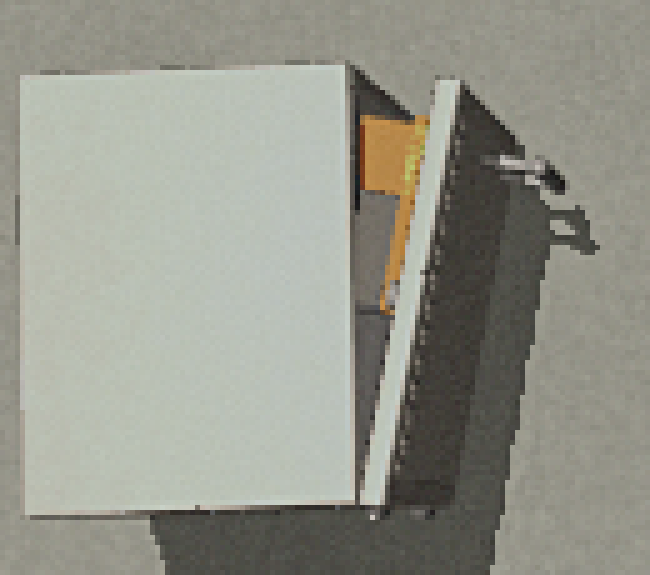

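```bash
python3 - <<'E'
from h import *
import pickle
T=pickle.load(open("pics/top0.pkl","rb"));S=pickle.load(open("pics/side0.pkl","rb"))
P=lambda u,v,z=240:onz(T,110+u/5-.5,160+v/5-.5,z)
bf,ff,fn,bn=[P(*p) for p in((20,76),(347,66),(357,504),(27,517))]
print("corners",bf.round(1),ff.round(1),fn.round(1),bn.round(1),"lens",[np.linalg.norm(a-b).round(1) for a,b in((bf,ff),(ff,fn),(fn,bn),(bn,bf))])
c=(bf+ff+fn+bn)/4; ax=(bf+bn-ff-fn)/2; ang=np.arctan2(ax[1],ax[0]); ay=(fn+bn-bf-ff)/2; print("yaw x",ang,"yaw y-90",np.arctan2(ay[1],ay[0])-np.pi/2, "c",c)
for p in((436,80),(461,80),(360,503),(385,503)): print("door",P(*p).round(1))
# plate corners at z=212
for p in((360,115),(360,190),(430,118),(405,192)): print("plate",P(*p,212).round(1))
# waxes: two-ray triangulation of top-face centroids
for a,b in(((287.3,231),(272.9,221.3)),((311.5,251),(267.6,252.1)),((298.5,278.6),(234.1,245.8))):
    o1,d1=ray(T,*a);o2,d2=ray(S,*b)
    s=np.linalg.lstsq(np.c_[d1,-d2],o2-o1,rcond=None)[0]
    print("wax",((o1+d1*s[0]+o2+d2*s[1])/2).round(1),np.linalg.norm(o1+d1*s[0]-o2-d2*s[1]).round(1))
print("green at 85",onz(T,311.5,251,85),onz(T,287.3,231,130),onz(T,298.5,278.6,130))
E
```

```text
corners [677.7 431.2 240. ] [679.8 253.5 240. ] [443.1 247.7 240. ] [439.4 424.  240. ] lens [np.float64(177.7), np.float64(236.8), np.float64(176.4), np.float64(238.4)]
yaw x 1.5871421747696286 yaw y-90 -4.68503729799164 c [559.99129134 339.09444742 240.        ]
door [671.2 205.2 240. ]
door [670.9 191.6 240. ]
door [443.6 246.1 240. ]
door [443.4 232.7 240. ]
plate [657.2 252.  212. ]
plate [615.4 252.  212. ]
plate [654.7 213.3 212. ]
plate [613.8 227.2 212. ]
wax [524.3 -38.1 113. ] 1.8
wax [ 465.6 -109.1   80.1] 2.3
wax [385.3 -67.8 112.4] 0.9
green at 85 [ 464.43835687 -108.42967081   85.        ] [522.47725961 -37.74392421 130.        ] [385.46436192 -67.24960158 130.        ]
```

Emit:
move_arm:
  dp:
    - [0, 0, 45]
    - [0, 0, 45]
    - [44, -30, 0]
    - [44, -30, 0]
    - [44, -30, 0]
    - [44, -30, 0]
    - [44, -30, 0]
    - [44, -30, 0]
    - [44, -30, 0]
    - [44, -30, 0]
  rotation:
    - [0, 0, -0.13]
    - [0, 0, -0.13]
    - [0, 0, -0.13]
    - [0, 0, -0.13]
    - [0, 0, -0.13]
    - [0, 0, -0.13]
    - [0, 0, -0.13]
    - [0, 0, -0.13]
    - [0, 0, -0.13]
    - [0, 0, -0.13]
  hand: [0, 0, 0, 0, 0, 0, 0, 0, 0, 0]
  newtons: 20

```text
clock: 1.35
eef_pos: [593.3, 253.6, 295.1]
eef_rot: [-3.141, 0.0, 1.386]
wrist_force: [-1.9, 1.1, 0.4]
finger_gap: 0.6
finger_force: 0.0
```

Emit:
move_arm:
  dp:
    - [39, -22, 0]
    - [0, 0, -20]
    - [0, 0, -20]
    - [0, 0, 0]
  rotation:
    - [0, 0, 0]
    - [0, 0, 0]
    - [0, 0, 0]
    - [0, 0, 0]
  hand: [0, 0, 0, 0]

```text
clock: 1.85
eef_pos: [630.6, 232.6, 253.6]
eef_rot: [-3.138, 0.002, 1.39]
wrist_force: [0.2, 0.1, -0.2]
finger_gap: 0.5
finger_force: 0.0
```

```bash
cat > look.py <<'E'
import sys,pickle,cv2
from cell import camera
n,u0,u1,v0,v1,k,f=sys.argv[1],*map(int,sys.argv[2:7]),sys.argv[7]
c=camera(n); pickle.dump(c,open(f"pics/{f}.pkl","wb"))
cv2.imwrite(f"pics/{f}.png",cv2.resize(c["image"][v0:v1,u0:u1,::-1],None,fx=k,fy=k,interpolation=cv2.INTER_CUBIC))
E
python3 look.py side 160 320 60 220 4 s1
```

```text
(no output)
```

View pics/s1.png

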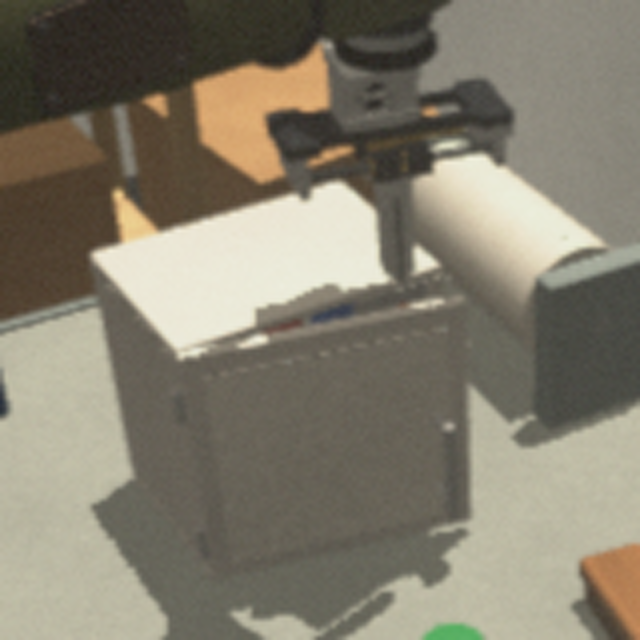

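Emit:
move_arm:
  dp:
    - [1, -1, -20]
    - [0, 0, -14]
    - [0, 0, -8]
    - [0, 0, 0]
  rotation:
    - [0, 0, 0]
    - [0, 0, 0]
    - [0, 0, 0]
    - [0, 0, 0]
  hand: [0, 0, 0, 0]

```text
clock: 2.4
eef_pos: [632.1, 231.9, 213.4]
eef_rot: [-3.141, 0.0, 1.39]
wrist_force: [-0.0, -0.4, -0.1]
finger_gap: 0.7
finger_force: 0.0
```

Emit:
move_arm:
  dp:
    - [0, 0, -5]
    - [0, 0, -5]
    - [0, 0, -5]
    - [0, 0, -4]
    - [0, 0, 0]
  rotation:
    - [0, 0, 0]
    - [0, 0, 0]
    - [0, 0, 0]
    - [0, 0, 0]
    - [0, 0, 0]
  hand: [0, 0, 0, 0, 0]

```text
clock: 3.02
eef_pos: [632.0, 231.9, 194.3]
eef_rot: [-3.141, -0.0, 1.39]
wrist_force: [-3.2, 1.6, 5.3]
finger_gap: 0.1
finger_force: 2.4
```

Emit:
move_arm:
  dp:
    - [-1, -7.5, 0]
    - [-1, -7.5, 0]
    - [-1.5, -7.5, 0]
    - [-1.5, -7.5, 0]
    - [-2, -6.5, 0]
    - [-2, -6.5, 0]
    - [-2, -6.5, 0]
    - [-2, -6, 0]
  rotation:
    - [0, 0, -0.03]
    - [0, 0, -0.03]
    - [0, 0, -0.03]
    - [0, 0, -0.03]
    - [0, 0, -0.03]
    - [0, 0, -0.03]
    - [0, 0, -0.03]
    - [0, 0, -0.03]
  hand: [0, 0, 0, 0, 0, 0, 0, 0]

```text
clock: 4.03
eef_pos: [618.9, 175.9, 194.4]
eef_rot: [-3.141, 0.0, 1.148]
wrist_force: [0.0, -0.3, 4.9]
finger_gap: 0.6
finger_force: 2.4
```

```bash
python3 look.py top 110 240 160 275 5 t2
```

```text
(no output)
```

View pics/t2.png

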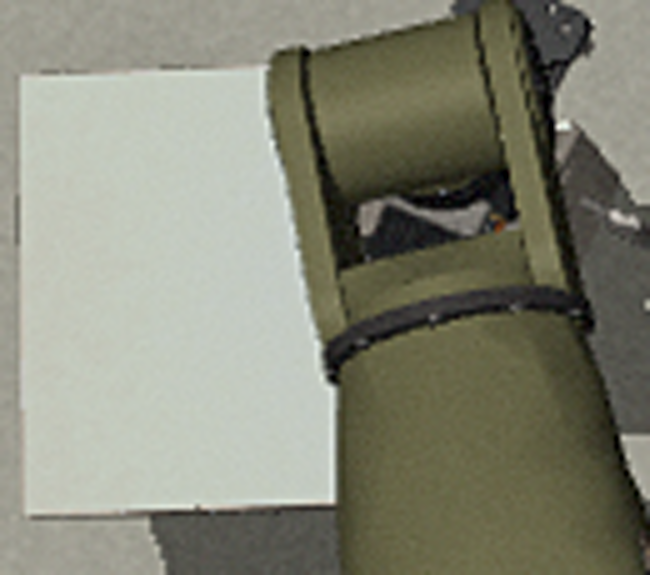

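Emit:
move_arm:
  dp:
    - [0, 0, 11]
    - [0, 0, 12]
    - [-9.5, -20.5, 0]
    - [-12, -19.5, 0]
    - [-14, -18, 0]
    - [-16.5, -16, 0]
    - [-18, -14, 0]
    - [-19.5, -11.5, 0]
    - [-21, -9, 0]
    - [-14.5, -5, 0]
  rotation:
    - [0, 0, 0]
    - [0, 0, 0]
    - [0, 0, -0.12]
    - [0, 0, -0.12]
    - [0, 0, -0.12]
    - [0, 0, -0.12]
    - [0, 0, -0.12]
    - [0, 0, -0.12]
    - [0, 0, -0.12]
    - [0, 0, -0.08]
  hand: [0, 0, 0, 0, 0, 0, 0, 0, 0, 0]

```text
clock: 5.32
eef_pos: [493.3, 62.9, 217.9]
eef_rot: [-3.141, 0.0, 0.227]
wrist_force: [0.8, 1.3, 0.6]
finger_gap: 0.7
finger_force: 0.2
```

Emit:
move_arm:
  dp:
    - [5, 0, 40]
    - [0, 0, 30]
    - [-8.5, -43, 0]
    - [-8.5, -43, 0]
    - [-8.5, -43, 0]
    - [-8.5, -42.5, 0]
    - [0, 0, -45]
    - [0, 0, -45]
    - [0, 0, -45]
    - [0, 0, 0]
  rotation:
    - [0, 0, 0]
    - [0, 0, 0]
    - [0, 0, 0]
    - [0, 0, 0]
    - [0, 0, 0]
    - [0, 0, 0]
    - [0, 0, 0]
    - [0, 0, 0]
    - [0, 0, 0]
    - [0, 0, 0]
  hand: [0, 0, 1, 1, 1, 1, 1, 1, 1, 1]

```text
clock: 6.58
eef_pos: [463.8, -108.0, 150.7]
eef_rot: [-3.138, 0.005, 0.23]
wrist_force: [0.7, 0.3, 0.2]
finger_gap: 77.2
finger_force: 0.0
```

```bash
python3 look.py side 160 360 90 290 3 s3
```

```text
(no output)
```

View pics/s3.png

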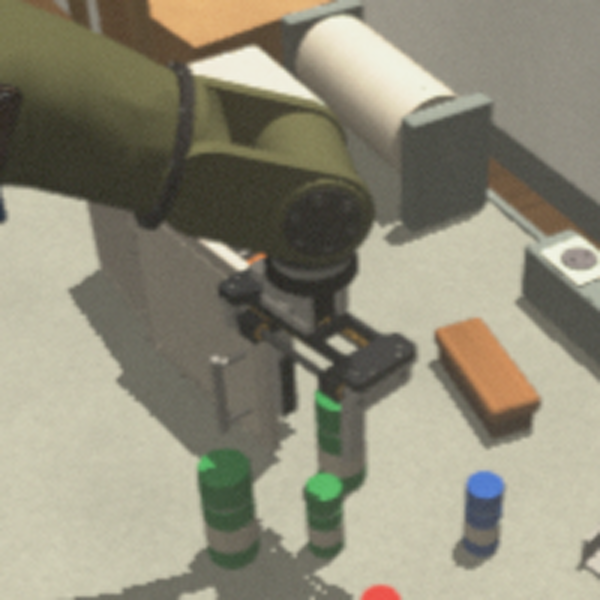

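Emit:
move_arm:
  dp:
    - [0.5, -0.5, -40]
    - [0, 0, -40]
    - [0, 0, -28]
    - [0, 0, 0]
    - [0, 0, 0]
    - [0, 0, 0]
    - [0, 0, 0]
    - [0, 0, 0]
    - [0, 0, 0]
  rotation:
    - [0, 0, 0]
    - [0, 0, 0]
    - [0, 0, 0]
    - [0, 0, 0]
    - [0, 0, 0]
    - [0, 0, 0]
    - [0, 0, 0]
    - [0, 0, 0]
    - [0, 0, 0]
  hand: [1, 1, 1, 1, 0.2, 0.2, 0.2, 0.2, 0.2]
  newtons: 15

```text
clock: 7.75
eef_pos: [465.6, -109.2, 44.6]
eef_rot: [3.142, -0.0, 0.23]
wrist_force: [0.9, -0.3, 0.3]
finger_gap: 47.3
finger_force: 0.0
```

Emit:
move_arm:
  dp:
    - [0, 0, -3]
    - [0, 0, 0]
    - [0, 0, 0]
    - [0, 0, 0]
    - [0, 0, 0]
  rotation:
    - [0, 0, 0]
    - [0, 0, 0]
    - [0, 0, 0]
    - [0, 0, 0]
    - [0, 0, 0]
  hand: [0.2, 0.2, 0.2, 0.2, 0.2]
  newtons: 15

```text
clock: 8.38
eef_pos: [465.6, -109.2, 41.4]
eef_rot: [-3.142, 0.0, 0.23]
wrist_force: [-0.6, 0.0, -0.8]
finger_gap: 35.8
finger_force: 15.0
```

Emit:
move_arm:
  dp:
    - [0, 0, 30]
    - [0, 0, 45]
    - [0, 0, 45]
    - [0, 0, 45]
    - [0, 0, 45]
    - [0, 0, 45]
    - [0, 0, 0]
  rotation:
    - [0, 0, 0]
    - [0, 0, 0]
    - [0, 0, 0]
    - [0, 0, 0]
    - [0, 0, 0]
    - [0, 0, 0]
    - [0, 0, 0]
  hand: [0.2, 0.2, 0.2, 0.2, 0.2, 0.2, 0.2]

```text
clock: 9.25
eef_pos: [466.4, -109.4, 299.4]
eef_rot: [3.139, -0.005, 0.23]
wrist_force: [0.1, -0.1, -1.4]
finger_gap: 35.8
finger_force: 15.0
```

```bash
python3 look.py top 150 320 170 290 4 t4
```

```text
(no output)
```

View pics/t4.png

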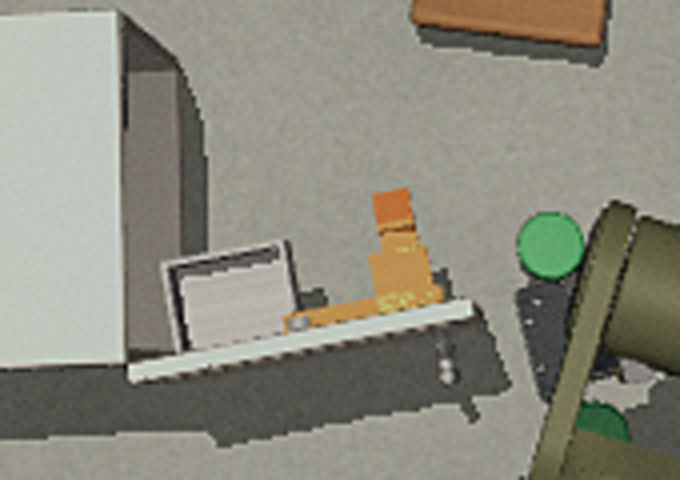

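```bash
python3 - <<'E'
from h import *
import pickle
T=pickle.load(open("pics/t4.pkl","rb"))
P=lambda u,v,z=240:onz(T,150+u/4-.5,170+v/4-.5,z)
a,b=P(128,368),P(470,302); d=(b-a)[:2]; L=np.linalg.norm(d); phi=np.arctan2(d[1],d[0]); print(a,b,L,"theta",.022-phi)
u=d/L; n=np.array([-u[1],u[0]])
for H in (a[:2],np.array([442,246.4])): print("rack", H+66*u+32*n, "nang",np.arctan2(n[1],n[0]))
for p in((163,263),(288,242),(297,312)):
    q=P(*p,169)[:2]-np.array([442,246.4]); print("rim along,in",q@u,q@n)
E
```

```text
[439.88132039 246.07622063 240.        ] [479.62694168  17.36781182 240.        ] 232.13627607995545 theta 1.420731792200963
rack [482.7090949  186.52975364] nang 0.17206453459393353
rack [484.82777451 186.85353301] nang 0.17206453459393353
rim along,in 22.59458138263935 68.42030607261778
rim along,in 111.720935833045 66.30342414478261
rim along,in 109.20470430330056 16.67369388077081
```

Emit:
move_arm:
  dp:
    - [0, 20, 0]
    - [2.5, 40, 0]
    - [2.5, 45, 0]
    - [2.5, 45, 0]
    - [2.5, 45, 0]
    - [2.5, 45, 0]
    - [2.5, 38, 0]
    - [2.5, 18, 0]
    - [0, 0, 0]
  rotation:
    - [0, 0, -0.03]
    - [0, 0, -0.025]
    - [0, 0, 0]
    - [0, 0, 0]
    - [0, 0, 0]
    - [0, 0, 0]
    - [0, 0, 0]
    - [0, 0, 0]
    - [0, 0, 0]
  hand: [0.2, 0.2, 0.2, 0.2, 0.2, 0.2, 0.2, 0.2, 0.2]

```text
clock: 10.42
eef_pos: [483.0, 187.0, 295.3]
eef_rot: [3.141, 0.002, 0.176]
wrist_force: [-0.5, -0.4, -0.9]
finger_gap: 35.6
finger_force: 15.0
```

Emit:
move_arm:
  dp:
    - [1, 0, -25]
    - [0.5, 0, -30]
    - [0, 0, -30]
    - [0, 0, -20]
    - [0, 0, -8]
    - [0, 0, 0]
  rotation:
    - [0, 0, 0]
    - [0, 0, 0]
    - [0, 0, 0]
    - [0, 0, 0]
    - [0, 0, 0]
    - [0, 0, 0]
  hand: [0.2, 0.2, 0.2, 0.2, 0.2, 0.2]

```text
clock: 11.18
eef_pos: [484.7, 186.1, 183.5]
eef_rot: [3.141, 0.0, 0.174]
wrist_force: [0.3, 0.3, -0.5]
finger_gap: 35.0
finger_force: 15.0
```

Emit:
move_arm:
  dp:
    - [0, 0, -3]
    - [0, 0, -2]
    - [0, 0, -1]
    - [0, 0, 0]
  rotation:
    - [0, 0, 0]
    - [0, 0, 0]
    - [0, 0, 0]
    - [0, 0, 0]
  hand: [0.2, 0.2, 0.2, 0.2]

```text
clock: 11.68
eef_pos: [484.6, 186.8, 177.5]
eef_rot: [-3.142, -0.0, 0.175]
wrist_force: [0.4, -0.2, -0.4]
finger_gap: 36.0
finger_force: 15.0
```

Bottom about 1 mm above the floor; one more step, then release.

Emit:
move_arm:
  dp:
    - [0, 0, -1]
    - [0, 0, -0.5]
    - [0, 0, 0]
    - [0, 0, 0]
    - [0, 0, 0]
    - [0, 0, 0]
    - [0, 0, 0]
    - [0, 0, 0]
  rotation:
    - [0, 0, 0]
    - [0, 0, 0]
    - [0, 0, 0]
    - [0, 0, 0]
    - [0, 0, 0]
    - [0, 0, 0]
    - [0, 0, 0]
    - [0, 0, 0]
  hand: [0.2, 0.2, 0.2, 0.58, 0.58, 0.58, 0.58, 0.58]

```text
clock: 12.68
eef_pos: [484.6, 186.8, 175.9]
eef_rot: [-3.142, 0.0, 0.175]
wrist_force: [1.1, -0.5, 0.4]
finger_gap: 54.3
finger_force: 0.0
```

Emit:
move_arm:
  dp:
    - [0, 0, 20]
    - [0, 0, 35]
    - [0, 0, 40]
    - [0, 0, 30]
    - [-12, -34, 0]
    - [-12, -34, 0]
    - [-12, -34, 0]
    - [-13, -33, 0]
    - [0, 0, 0]
  rotation:
    - [0, 0, 0]
    - [0, 0, 0]
    - [0, 0, 0]
    - [0, 0, 0]
    - [0, 0, 0]
    - [0, 0, 0]
    - [0, 0, 0]
    - [0, 0, 0]
    - [0, 0, 0]
  hand: [0.58, 0.58, 0.58, 0.58, 0, 0, 0, 0, 0]

```text
clock: 13.8
eef_pos: [435.2, 50.5, 301.3]
eef_rot: [3.141, -0.001, 0.172]
wrist_force: [-0.0, 0.6, 0.2]
finger_gap: 8.1
finger_force: 0.0
```

```bash
python3 look.py top 150 320 170 290 4 t5
```

```text
(no output)
```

View pics/t5.png

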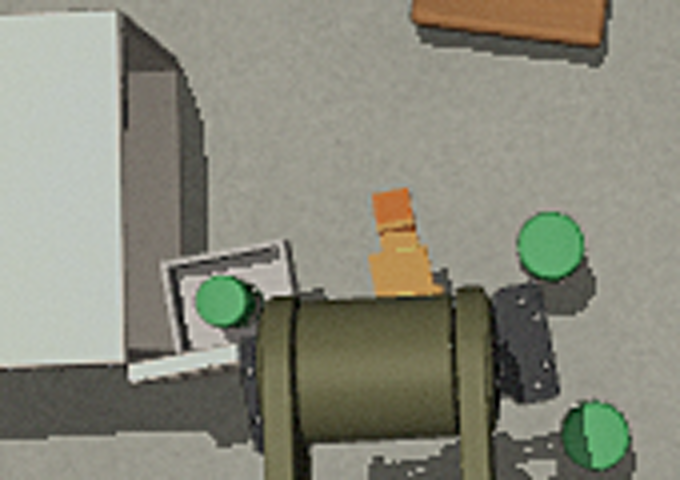

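Emit:
move_arm:
  dp:
    - [0, 0, -35]
    - [0, 0, -40]
    - [0, 0, -40]
    - [0, 0, 0]
    - [8, 2, 0]
    - [5, 2, 0]
    - [0, 0, 0]
  rotation:
    - [0, 0, 0]
    - [0, 0, 0]
    - [0, 0, 0]
    - [0, 0, 0]
    - [0, 0, 0]
    - [0, 0, 0]
    - [0, 0, 0]
  hand: [0, 0, 0, 0, 0, 0, 0]

```text
clock: 14.72
eef_pos: [449.3, 56.0, 186.7]
eef_rot: [3.141, -0.001, 0.175]
wrist_force: [-0.4, -0.3, 0.5]
finger_gap: 0.4
finger_force: 0.0
```

```bash
python3 - <<'E'
import numpy as np
th=np.r_[1.42,np.arange(1.36,-.05,-.07)]; ps=-.0933-th
p=np.c_[442+191.3*np.cos(ps),246.4+191.3*np.sin(ps)]
print(th.round(2)); print(p[0],np.diff(p,axis=0).round(1).tolist()); print(p[[10,19,20]])
E
```

```text
[ 1.42  1.36  1.29  1.22  1.15  1.08  1.01  0.94  0.87  0.8   0.73  0.66
  0.59  0.52  0.45  0.38  0.31  0.24  0.17  0.1   0.03 -0.04]
[452.99298816  55.41611531] [[11.4, 1.0], [13.2, 2.0], [13.1, 3.0], [12.8, 3.9], [12.5, 4.7], [12.2, 5.6], [11.7, 6.4], [11.3, 7.3], [10.7, 8.0], [10.1, 8.8], [9.5, 9.4], [8.8, 10.1], [8.1, 10.7], [7.3, 11.2], [6.5, 11.7], [5.7, 12.1], [4.8, 12.5], [3.9, 12.8], [3.0, 13.0], [2.1, 13.2], [1.2, 13.3]]
[[572.04664212 106.10188571]
 [629.73716278 209.65156178]
 [631.84768492 222.87243041]]
```

Emit:
move_arm:
  dp:
    - [4, 0, 0]
    - [11, 1, 0]
    - [13, 2, 0]
    - [13, 3, 0]
    - [13, 4, 0]
    - [12.5, 4.5, 0]
    - [12, 5.5, 0]
    - [12, 6.5, 0]
    - [11, 7, 0]
    - [11, 8, 0]
  rotation:
    - [0, 0, 0]
    - [0, 0, 0.06]
    - [0, 0, 0.07]
    - [0, 0, 0.07]
    - [0, 0, 0.07]
    - [0, 0, 0.07]
    - [0, 0, 0.07]
    - [0, 0, 0.07]
    - [0, 0, 0.07]
    - [0, 0, 0.07]
  hand: [0, 0, 0, 0, 0, 0, 0, 0, 0, 0]

```text
clock: 15.98
eef_pos: [561.5, 97.4, 186.0]
eef_rot: [-3.142, 0.0, 0.797]
wrist_force: [-1.5, 0.3, -0.9]
finger_gap: 0.7
finger_force: 0.4
```

Emit:
move_arm:
  dp:
    - [10, 9, 0]
    - [9.5, 9.5, 0]
    - [9, 10, 0]
    - [8, 10.5, 0]
    - [7.5, 11, 0]
    - [6.5, 12, 0]
    - [5.5, 12, 0]
    - [5, 12.5, 0]
    - [4, 13, 0]
    - [3, 13, 0]
  rotation:
    - [0, 0, 0.07]
    - [0, 0, 0.07]
    - [0, 0, 0.07]
    - [0, 0, 0.07]
    - [0, 0, 0.07]
    - [0, 0, 0.07]
    - [0, 0, 0.07]
    - [0, 0, 0.07]
    - [0, 0, 0.07]
    - [0, 0, 0.07]
  hand: [0, 0, 0, 0, 0, 0, 0, 0, 0, 0]

```text
clock: 17.23
eef_pos: [629.5, 210.0, 186.0]
eef_rot: [3.142, 0.0, 1.497]
wrist_force: [0.2, -1.2, -0.1]
finger_gap: 0.2
finger_force: 0.4
```

Emit:
move_arm:
  dp:
    - [1.5, 8, 0]
    - [1, 6, 0]
    - [0.5, 3, 0]
    - [0, 0, 0]
  rotation:
    - [0, 0, 0.05]
    - [0, 0, 0.05]
    - [0, 0, 0]
    - [0, 0, 0]
  hand: [0, 0, 0, 0]

```text
clock: 17.73
eef_pos: [632.2, 226.8, 185.9]
eef_rot: [-3.141, 0.0, 1.594]
wrist_force: [0.8, -0.5, -0.1]
finger_gap: 0.1
finger_force: 0.0
```

Emit:
move_arm:
  dp:
    - [0, 1, 0]
    - [0, 1, 0]
    - [0, 1, 0]
    - [0, 0, 0]
  rotation:
    - [0, 0, 0]
    - [0, 0, 0]
    - [0, 0, 0]
    - [0, 0, 0]
  hand: [0, 0, 0, 0]

```text
clock: 18.23
eef_pos: [632.1, 227.5, 186.0]
eef_rot: [-3.14, 0.003, 1.593]
wrist_force: [-3.9, -13.8, 1.2]
finger_gap: 0.6
finger_force: 7.0
```

Emit:
move_arm:
  dp:
    - [0, -10, 0]
    - [0, -30, 0]
    - [0, -40, 0]
    - [-30, -40, 40]
    - [-40, -40, 40]
    - [-40, -40, 0]
    - [-40, -40, 0]
    - [0, 0, 0]
  rotation:
    - [0, 0, 0]
    - [0, 0, 0]
    - [0, 0, 0]
    - [0, 0, 0]
    - [0, 0, 0]
    - [0, 0, 0]
    - [0, 0, 0]
    - [0, 0, 0]
  hand: [0, 0, 0, 0, 0, 0, 0, 0]

```text
clock: 19.23
eef_pos: [485.2, -7.1, 261.9]
eef_rot: [3.14, 0.0, 1.592]
wrist_force: [1.2, -0.2, -0.6]
finger_gap: 0.5
finger_force: 0.0
```

```bash
python3 look.py top 110 240 160 275 5 t6; python3 look.py side 160 320 60 220 4 s6
```

```text
(no output)
```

View pics/t6.png

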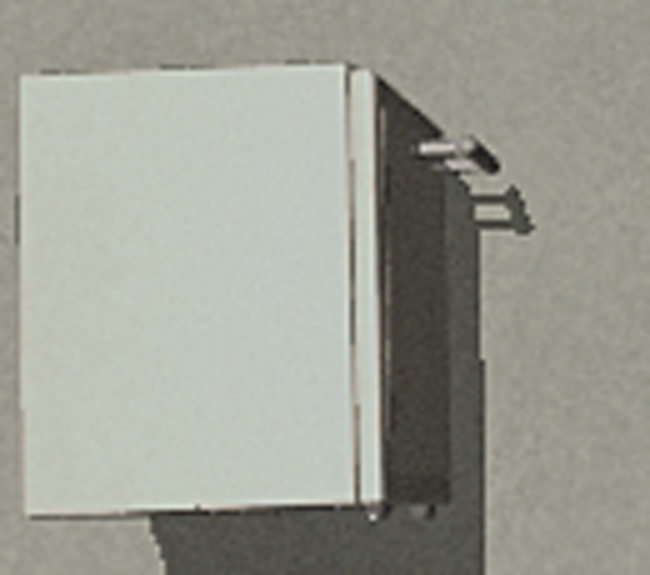

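The door strip runs parallel and flush to the cupboard front (crop columns 350–380 over its whole length), so the door is shut and the gripper is clear.

```bash
python3 -c "
from cell import manip
print(manip.sign_off())"
```

```text
the job is handed in; nothing more can be done
None
```

I pressed the catch down and opened the door, stood the green wax in the door rack, and shut the door flush. I handed the job in at about 19 s of the 69 s allowed; the hand-in gave no verdict, and once the door was shut I could no longer check the wax or the catch by camera.

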